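# Open the worktop socket box by its hidden release

### The job

Open the socket box on the worktop so that the scale can be plugged in. Its flap is held by a catch: one of the five flush black modules in the strip in front of it is the release, but it looks just like the four blanking plates, so feel along the strip gently with a fingertip for the one that gives and press it in until the flap springs up, then push the flap with a fingertip right back to its stop. It is all done by touching and pushing: do not lift or shift the scale, the notebook, the jar or the tin.

Things in the scene. Friction and masses are not known exactly. Their poses are not given: they have to be found in the camera images.
- socket_box: black worktop socket box with a brushed steel top, fixed to the worktop, 147 (its x) x 276 (its y) x 58 mm high; origin at the centre of its underside, +x away from the robot at yaw 0, z up. Flat level top: an 11 mm rim in front, then the strip of five black modules, a 6 mm bar, then the flap, then a 13 mm rear rim. The rims and the bar are 58 mm above the worktop and stand 1.5 mm proud of the modules
- strip (a point): centre of the upper face of the module strip (the face of the middle module), 37.5 mm in front of the box's centre, 56.5 mm above the worktop; axes as the box. The strip is 50 mm deep (x) and holds five square black modules of one look, about 49 x 49 mm each, whose centres lie at y = -100, -50, 0, 50 and 100 mm from this point. Any one of the five is the release, a different one each time; the other four are rigid blanking plates
- release_key (a joint): how far the release module is pressed in, m: 0 = flush with the blanking plates, 0.005 = fully in. It starts to give at about 2 N and is fully in at 4.5 N; the catch lets go at about 0.003. It springs back when let go
- flap (a joint): angle of the steel flap over the sockets, rad: 0 = shut and flush, 1.75 = right back against its stop, leaning a little past upright. Once the catch lets go, a spring lifts it by itself to about 0.95 to 1.2 in about a second; from there its stiff hinge leaves it wherever it is pushed, and under 1 N at its edge moves it
- flap_edge (a point): middle of the flap's free edge, which moves with the flap. The flap is a plate 66 mm from hinge to edge, 248 mm wide, 3.5 mm thick. Shut, its edge lies 6 mm in front of the box's centre, level with the box's top, with no lip to get under; it rises away from the robot
- hinge (a point): middle of the flap's hinge line, which runs along the box's y, 60 mm behind the box's centre, 56 mm above the worktop; fixed to the box, axes as the box. Below the flap is an open well about 25 mm deep with the sockets
- kitchen_scale: black electronic kitchen scale, 222 x 238 x 50 mm, loose, right of the box; origin at the centre of its underside
- notebook: dark notebook, 142 x 94 x 12 mm, loose, near the front edge on the right; origin at the centre of its underside
- jar_tiny: small glass jar of pebbles, 72 x 63 x 85 mm, loose, behind the box on the left; origin at the centre of its underside
- tin_small: small green round tin, 66 mm across, 45 mm high, loose, behind the box on the right; origin at the centre of its underside

How it is judged:
On the way, in this order (a step that is already met when the one before it is completed fails the run):
1. the release module is found and pressed in (value of joint release_key above 0.002 m).
2. the catch lets go and the flap springs up (value of joint flap above 0.45 rad), for 0.1 s.
At the end, for the whole second after the job is handed in: The flap stands right back at its stop (beyond 1.6 rad), the release module has sprung back flush (within 1 mm), and the scale, notebook, jar and tin are within 12 mm of where they stood (value of joint flap above 1.6 rad and value of joint release_key below 0.001 m and distance of each of kitchen_scale, notebook, jar_tiny, tin_small from where it was at the start of the episode below 0.012 m); the robot touches nothing.
It fails at once if the robot bears on something with more than 80 N: feeling, pressing and pushing are to be gentle (contact force between the fingers and anything else above 80 N).
It fails at once if the scale is lifted or shoved (distance of kitchen_scale from where it was at the start of the episode above 0.015 m).
It fails at once if the notebook is lifted or shoved (distance of notebook from where it was at the start of the episode above 0.015 m).
It fails at once if the jar is lifted or shoved (distance of jar_tiny from where it was at the start of the episode above 0.015 m).
It fails at once if the tin is lifted or shoved (distance of tin_small from where it was at the start of the episode above 0.015 m).
It also fails if it takes over 58 s, if anything falls off the work surface, if the arm or the gripper's body presses on something with over 40 N, if the wrist force passes 120 N, or if a joint passes its speed limit or range.

### The arm

A 6-joint arm with a two-finger parallel gripper is mounted at the origin on a cart in front of the work surface, level with it; the furniture and walls round the work are solid. World frame = base frame: x ahead of the robot, y to its left, z up, the work surface at z = 0. Lengths are in m, angles in rad, forces in N, time in s.
With the tool pointing down it reaches from about 0.375 to 0.9 m from the base axis. Payload 3.1 kg.
Tool frame: the origin (TCP) lies on the centre line of the jaws, within the pads' length; the fingertips stand 22 mm ahead of it and the grasp point (between the pads) lies 3 mm ahead of it (arm.tips_ahead is the distance from the TCP to the fingertips, in m); x points along the fingers, y is the direction in which the jaws open and shut, and the axes are right-handed (so a half turn about x gives the same grasp; the last joint's range is limited). The gripper opens to 87 mm and grips with 3 to 60 N. Pads are 19 mm wide; open, the fingers measure 117 mm over their backs; the gripper's body (75 mm by 190 mm) begins 51 mm behind the grasp point.
Start: joints at [-1.496, 0.527, 1.433, -0, 1.181, -0.178], TCP at [0.156, -0.605, 0.245] pointing down, gripper open.
Joint ranges: [-3.08, 3.08], [-0.75, 2.2], [0.22, 2.44], [-1.43, 4.57], [0, 2.65], [-2.85, 2.85]. Speed limits (rad/s): [2.79, 2.79, 3.14, 3.14, 3.14, 3.14].

### API

Orientations are given as a unit quaternion [x, y, z, w].
In Python, from workcell import arm gives the robot as it stands.
- The arm moves only by the tool arm_command, never from a script. Its argument "deltas" is a list that holds one entry, the list of rows, each a list of 4 numbers: the shift along the tool's x, y, z in mm, then the turn about the tool's x in degrees. In form: [[[x, y, z, yaw], ...]]. A call has 1 to 12 rows; each row shifts and turns the commanded pose from where the row before left it, along the tool's axes as they then stand; what a row does not reach is not made up. A row lasts 1/12 s, in which the tool goes at most 41.7 mm and 7.16 degrees, less where a joint would pass 70% of its speed; a pose out of reach is approached as far as the arm can. A call with a gripper value outside its range is refused whole. "grip" is the opening in per cent of the stroke, from 0 (shut) to 100 (fully open), set as the call begins (left out, the last holds). The fingers move at their own pace and stop on an object; the grip force is fixed at half the most. Time passes only in rows, so rows that do not move let the fingers close. It gives the time, the measured TCP pose, the force and the opening at its end, in the units of the state.
- arm.get_obs(): the state, without advancing time (a new reading comes with each control period).
- arm.camera(name): name is "scene" or "top" or "wrist"; returns the picture (400x640x3 uint8, red, green, blue); there is no depth.
- arm.camera_model(name): a dict with "camera_matrix" (3x3 intrinsics, pixels), "T" (4x4, takes a point from camera to world coordinates); the wrist camera has in their place "mount" (4x4, takes a point from camera to tool coordinates, whose origin is the TCP and whose axes are the tool frame's). Camera axes: x right, y down, z forward; pixel columns grow to the right and rows downward; lengths in m; the calibration is good to about 2 mm. A picture is of the moment at which its call begins: read the wrist's pose just before it. camera_model takes no time and is no camera call.
- arm.hand_in(): hands the job in, once; it reports no verdict.
The state is a dict: "clock": time; "qpos": joint angles; "qvel": joint speeds; "joint_torque": joint torques, N m; "position": TCP position; "ee_rot": TCP orientation; "contact_force": force on the tool from outside, world axes, zero at the start; "torque": the same for the moment, N m; "finger_gap": finger opening in m.
Only numpy, scipy, OpenCV 4.12 (cv2) and the standard library are available. Lean on these libraries where they do the work, as an engineer would, in place of code of your own. Each camera call takes 0.05 s, during which the arm holds its last target.

## Working session

There is one attempt and no reset: what is moved stays moved. The work goes in short steps, Python scripts to look and compute and a tool call to move; the robot and the scene stay as the last step left them, time stands still between calls to the robot, and variables do not carry over. Pictures are saved under pics/ and viewed, and the job is handed in when it is done.

Besides the shell and the picture viewer there is one more tool, called after ">>>" by a JSON object that holds its "api" and its "payload". arm_command: Moves the arm, as the interface text tells. Its arguments: {"type":"object","properties":{"deltas":{"type":"array"},"grip":{"type":"number"}},"required":["deltas"]}

```bash
mkdir -p pics
python3 - <<'E'
from workcell import arm
import cv2, numpy as np
o=arm.get_obs()
for k,v in o.items(): print(k,np.round(v,4))
for n in("top","scene"):
    im=arm.camera(n); cv2.imwrite(f"pics/{n}0.png",im[:,:,::-1]); m=arm.camera_model(n); print(n,np.round(m["camera_matrix"],1).tolist(),np.round(m["T"],4).tolist())
print(arm.camera_model("wrist")["mount"],arm.tips_ahead)
E
```

```text
clock 0.0
qpos [-1.4965  0.5285  1.4339 -0.      1.1814 -0.1785]
qvel [-0.0002 -0.0013 -0.      0.0004  0.0017 -0.0011]
joint_torque [ 5.00000e-04 -4.40039e+01 -1.76592e+01  6.33000e-02  5.80000e-02
 -2.00000e-04]
position [ 0.1563 -0.6044  0.2436]
ee_rot [ 0.7015  0.0899 -0.7014  0.0884]
contact_force [-1.3879  0.235   0.6013]
torque [-0.037  -0.0543  0.0433]
finger_gap 0.0872
top [[402.8, 0.0, 321.8], [0.0, 402.8, 194.9], [0.0, 0.0, 1.0]] [[-0.1036, -0.9716, 0.2127, 0.2899], [-0.9946, 0.102, -0.0182, -0.1408], [-0.0041, -0.2134, -0.977, 1.221], [0.0, 0.0, 0.0, 1.0]]
scene [[484.4, 0.0, 314.6], [0.0, 484.4, 199.4], [0.0, 0.0, 1.0]] [[-0.6158, -0.5504, 0.5638, -0.1459], [-0.7878, 0.4186, -0.4519, 0.3915], [0.0127, -0.7224, -0.6914, 0.911], [0.0, 0.0, 0.0, 1.0]]
[[-5.92316103e-04 -2.89621206e-01  9.57141163e-01 -1.40005869e-01]
 [ 9.99999336e-01 -1.11772600e-03  2.80625856e-04  1.15098832e-03]
 [ 9.88546360e-04  9.57140694e-01  2.89621676e-01 -8.01011056e-02]
 [ 0.00000000e+00  0.00000000e+00  0.00000000e+00  1.00000000e+00]] 0.022
```

View pics/top0.png

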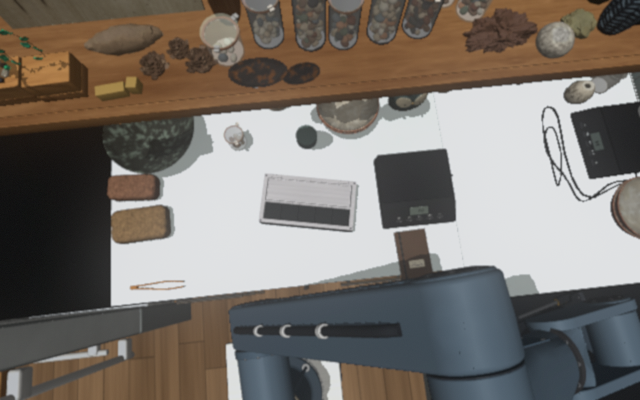

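View pics/scene0.png

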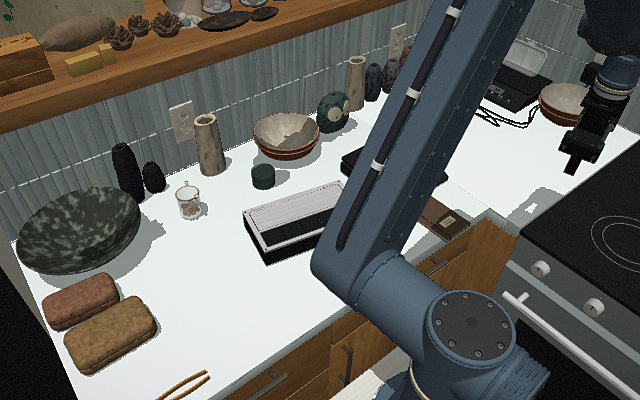

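The top view shows the box's top face with corners near (265,175), (357,180), (355,230) and (260,223), and the black strip towards the robot. The scale is to its right, with the jar at (236,137) and the tin at (307,137) behind. I'll zoom in for a precise fit.

```bash
cat > h.py <<'E'
import numpy as np,cv2
from workcell import arm
def ray(n,px,z):
    m=arm.camera_model(n);K=m["camera_matrix"];T=np.array(m["T"])
    d=T[:3,:3]@np.linalg.inv(K)@np.array([px[0],px[1],1.]);o=T[:3,3]
    return o+d*(z-o[2])/d[2]
def proj(n,p,T=None):
    m=arm.camera_model(n);K=m["camera_matrix"];T=np.array(m["T"]) if T is None else T
    q=np.linalg.inv(T)@np.append(p,1);u=K@q[:3];return u[:2]/u[2]
E
python3 - <<'E'
from h import *
im=cv2.imread("pics/top0.png")
c=im[165:240,250:370]; cv2.imwrite("pics/c0.png",cv2.resize(c,None,fx=6,fy=6,interpolation=cv2.INTER_CUBIC))
# dark strip contour
g=cv2.cvtColor(im,cv2.COLOR_BGR2GRAY)
m=((g<90)*255).astype(np.uint8); m2=np.zeros_like(m); m2[185:240,255:362]=m[185:240,255:362]
cs,_=cv2.findContours(m2,0,1)
for k in cs:
    if cv2.contourArea(k)>100:
        r=cv2.minAreaRect(k);print(r); b=cv2.boxPoints(r);print([np.round(ray("top",p,.0565),4).tolist() for p in b],ray("top",r[0],.0565))
m=((g<200)*255).astype(np.uint8); m2=np.zeros_like(m); m2[165:240,250:366]=m[165:240,250:366]
cs,_=cv2.findContours(m2,0,1)
for k in cs:
    if cv2.contourArea(k)>100:
        r=cv2.minAreaRect(k);print(r); b=cv2.boxPoints(r);print([np.round(ray("top",p,.058),4).tolist() for p in b],ray("top",r[0],.058))
E
```

```text
((306.251708984375, 213.35733032226562), (84.00086212158203, 15.359073638916016), 5.44033145904541)
[[0.4951, 0.0133, 0.0565], [0.5402, 0.0057, 0.0565], [0.4908, -0.2367, 0.0565], [0.4463, -0.2272, 0.0565]] [ 0.49295424 -0.11149598  0.0565    ]
((308.7064514160156, 202.9729766845703), (96.23738861083984, 51.702213287353516), 5.26239538192749)
[[0.4751, 0.03, 0.058], [0.6285, 0.005, 0.058], [0.5715, -0.2767, 0.058], [0.4205, -0.2442, 0.058]] [ 0.52276506 -0.12167239  0.058     ]
```

View pics/c0.png

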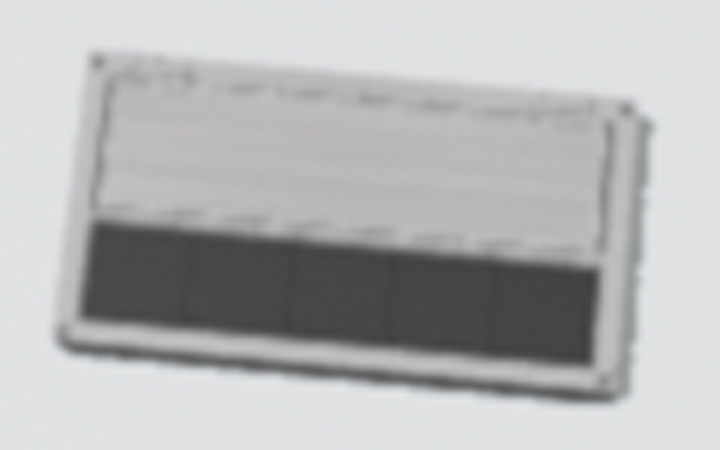

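```bash
cat >> h.py <<'E'
def fit(P,Q):
    Pc,Qc=P.mean(0),Q.mean(0);A=(P-Pc).T@(Q-Qc);a=np.arctan2(A[0,1]-A[1,0],A[0,0]+A[1,1])
    R=np.array([[np.cos(a),-np.sin(a)],[np.sin(a),np.cos(a)]]);t=Qc-R@Pc
    return a,t,Q-(P@R.T+t)
E
python3 - <<'E'
from h import *
px=[(90,55),(636,103),(613,392),(60,336),(93,220),(600,267),(592,362),(80,318)]
L=[(.0735,.138),(.0735,-.138),(-.0735,-.138),(-.0735,.138),(-.0125,.125),(-.0125,-.125),(-.0625,-.125),(-.0625,.125)]
Q=[]
for i,(u,v) in enumerate(px):
    p=(250+(u+.5)/6-.5,165+(v+.5)/6-.5); Q.append(ray("top",p,.058 if i<4 else .0565)[:2])
L=np.array(L);Q=np.array(Q)
for s in (slice(0,8),slice(4,8),slice(0,4)):
    a,t,r=fit(L[s],Q[s]);print(a,np.degrees(a),t);print(np.round(r*1000,1).tolist())
a,t,_=fit(L,Q)
R=np.array([[np.cos(a),-np.sin(a)],[np.sin(a),np.cos(a)]])
for y in (.1,.05,0,-.05,-.1): 
    p=R@[-.0375,y]+t;print(y,p,np.hypot(*p))
for n,p in(("jar",(236,140)),("tin",(307,137)),("scaleTL",(375,155)),("scaleBL",(383,226))):print(n,ray("top",p,.045))
from scipy.spatial.transform import Rotation as Ro
print(Ro.from_quat(arm.get_obs()["ee_rot"]).as_matrix())
E
```

```text
-0.19688684203313783 -11.280785090157734 [ 0.52933291 -0.11932788]
[[-3.2, -0.6], [-2.2, 2.4], [0.3, 2.2], [1.4, -4.5], [0.1, 0.2], [-0.3, 0.2], [2.7, -0.2], [1.2, 0.3]]
-0.19493632988634213 -11.169028976257339 [ 0.53028238 -0.11912215]
[[-0.6, -0.1], [-1.5, 0.1], [1.5, -0.2], [0.5, 0.1]]
-0.1977155070109073 -11.328264096014227 [ 0.52839768 -0.11946187]
[[-2.4, -0.4], [-1.1, 2.6], [1.3, 2.2], [2.2, -4.4]]
0.1 [ 0.51211912 -0.0139242 ] 0.5123083840934561
0.05 [ 0.50233826 -0.06295822] 0.506268175186759
0 [ 0.4925574  -0.11199224] 0.5051287459662276
-0.05 [ 0.48277653 -0.16102625] 0.5089230146062332
-0.1 [ 0.47299567 -0.21006027] 0.5175424809524132
jar [0.74565951 0.08233683 0.045     ]
tin [ 0.73238761 -0.13627816  0.045     ]
scaleTL [ 0.65278022 -0.33716054  0.045     ]
scaleBL [ 0.43400505 -0.33180507  0.045     ]
[[-1.63057577e-04  2.50176403e-01 -9.68200259e-01]
 [ 1.95420594e-03 -9.68198343e-01 -2.50176237e-01]
 [-9.99998077e-01 -1.93285582e-03 -3.31024136e-04]]
```

The box yaw is about -11.2° and its centre about (0.529, -0.119). I'll close the fingers and turn the tool so its y lies along the box's y.

>>> {"api": "arm_command", "payload": {"deltas": [[[0, 0, 0, 6.5], [0, 0, 0, 6.5], [0, 0, 0, 6.5], [0, 0, 0, 6.3], [0, 0, 0, 0]]], "grip": 0}}

```text
clock: 0.52
position: [0.1563, -0.6048, 0.244]
ee_rot: [-0.704, 0.07, 0.704, 0.071]
contact_force: [-0.1, 0.8, 1.1]
finger_gap: 0.0612
```

```bash
cat >> h.py <<'E'
from scipy.spatial.transform import Rotation as Ro
A0=-0.1955; C0=np.array([.5297,-.1192])
def box2w(x,y,z=0):
    c,s=np.cos(A0),np.sin(A0);return np.array([C0[0]+c*x-s*y,C0[1]+s*x+c*y,z])
def go(tip):  # world tip target -> tool mm shift
    o=arm.get_obs();R=Ro.from_quat(o["ee_rot"]).as_matrix();tp=np.array(o["position"])+R[:,0]*.022
    print("tip",np.round(tp,4),"F",np.round(o["contact_force"],2),"shift mm",np.round(R.T@(np.array(tip)-tp)*1000,1)); return R
E
python3 - <<'E'
from h import *
R=go(box2w(-.0375,0,.22)); print(np.degrees(np.arctan2(R[1,1],R[0,1])),arm.get_obs()["finger_gap"],arm.get_obs()["clock"])
E
```

```text
tip [ 0.1563 -0.6047  0.222 ] F [-0.07  0.76  1.08] shift mm [   2.6 -549.7 -232.3]
-101.42346191736151 0.06117720659766484 0.5167
```

>>> {"api": "arm_command", "payload": {"deltas": [[[0, -15, -8, 0], [0, -30, -15.5, 0], [0, -30, -15.5, 0], [0, -30, -15.5, 0], [0, -30, -15.5, 0], [0, -30, -15.5, 0], [0, -30, -15.5, 0], [0, -30, -15.5, 0], [0, -30, -15.5, 0], [0, -30, -15.5, 0], [0, -30, -15.5, 0], [0, -30, -15.5, 0]]]}}

```text
clock: 1.52
position: [0.3997, -0.3003, 0.2445]
ee_rot: [-0.704, 0.069, 0.704, 0.069]
contact_force: [1.0, -0.3, -0.3]
finger_gap: 0.0006
```

>>> {"api": "arm_command", "payload": {"deltas": [[[0, -30, -15.5, 0], [0, -30, -15.5, 0], [0, -25, -15.5, 0], [0, -15, -8, 0], [0, 0, 0, 0], [0, 0, 0, 0]]]}}

```text
clock: 2.02
position: [0.4722, -0.2138, 0.2444]
ee_rot: [-0.704, 0.068, 0.704, 0.068]
contact_force: [-1.0, -1.4, -0.6]
finger_gap: 0.0005
```

Run:
```python
from h import *
R=go(box2w(-.0375,-.1,.0565)); print(R)
o=arm.get_obs();print(o["finger_gap"],o["clock"],o["qpos"])
W=arm.camera("wrist");cv2.imwrite("pics/w1.png",W[:,:,::-1])
cv2.imwrite("pics/t1.png",arm.camera("top")[:,:,::-1])
T=np.eye(4);T[:3,:3]=R;T[:3,3]=o["position"];T=T@arm.camera_model("wrist")["mount"]
for y in(.125,.075,.025,-.025,-.075,-.125):print(y,proj("wrist",box2w(-.0625,y,.0565),T),proj("wrist",box2w(-.0125,y,.0565),T))
```

```text
tip [ 0.4722 -0.2138  0.2224] F [-1.02 -1.41 -0.62] shift mm [165.9  -4.   -0.6]
[[-7.41132400e-04 -1.91784701e-01 -9.81436742e-01]
 [-1.28327428e-04 -9.81436986e-01  1.91784845e-01]
 [-9.99999717e-01  2.68083215e-04  7.02763511e-04]]
0.00046455636387120636 2.0167 [-6.40579030e-01  3.85109311e-01  1.69747992e+00 -6.25866615e-04
  1.05952101e+00  1.12350405e+00]
0.125 [136.5893436  206.89711458] [128.50612597 166.88152902]
0.075 [176.85306447 206.94526215] [170.54353421 166.93948203]
0.025 [217.10197221 206.99339201] [212.56479621 166.99741277]
-0.025 [257.33607499 207.04150416] [254.56992128 167.05532127]
-0.075 [297.555381   207.08959861] [296.55891871 167.11320754]
-0.125 [337.75989837 207.13767538] [338.53179779 167.17107158]
```

View pics/w1.png

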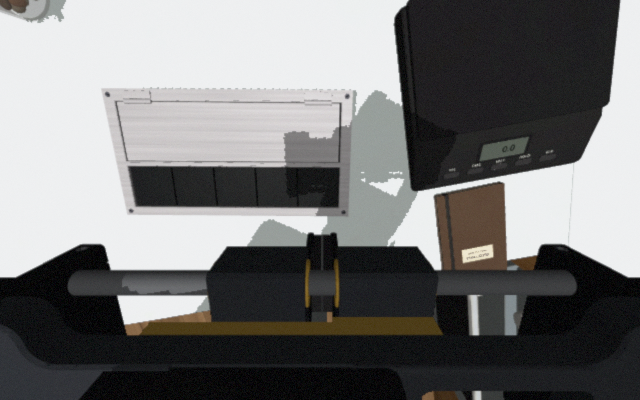

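View pics/t1.png

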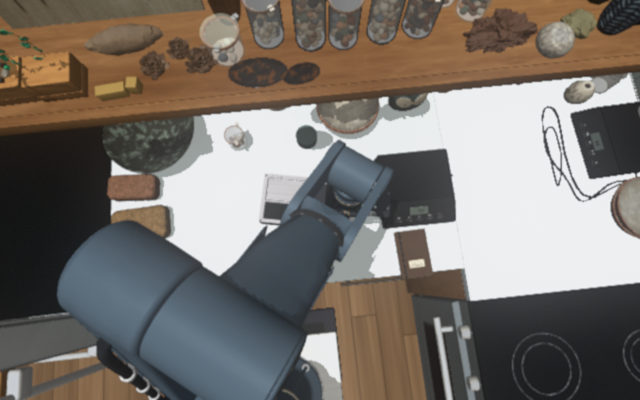

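The wrist view shows the strip at (129–340, 167–207), which matches my projection within about 2 px. I'll descend over the module at y=-100.

>>> {"api": "arm_command", "payload": {"deltas": [[[15, -4, -0.6, 0], [30, 0, 0, 0], [35, 0, 0, 0], [35, 0, 0, 0], [25, 0, 0, 0], [12, 0, 0, 0], [4, 0, 0, 0], [0, 0, 0, 0], [0, 0, 0, 0]]]}}

```text
clock: 2.87
position: [0.4736, -0.2118, 0.0891]
ee_rot: [0.704, -0.07, -0.703, -0.07]
contact_force: [-0.2, 0.2, 0.3]
finger_gap: 0.0006
```

Run:
```python
from h import *
R=go(box2w(-.0375,-.1,.0565))
```

```text
tip [ 0.4736 -0.2118  0.0671] F [-0.19  0.2   0.32] shift mm [10.6 -1.7  0.4]
```

>>> {"api": "arm_command", "payload": {"deltas": [[[4, -1.5, 0, 0], [3, 0, 0, 0], [2, 0, 0, 0], [1, 0, 0, 0], [0, 0, 0, 0]]]}}

```text
clock: 3.28
position: [0.474, -0.2092, 0.0789]
ee_rot: [0.704, -0.07, -0.703, -0.069]
contact_force: [-0.6, -1.2, 3.1]
finger_gap: 0.0001
```

>>> {"api": "arm_command", "payload": {"deltas": [[[1, 0, 0, 0], [0.5, 0, 0, 0], [0, 0, 0, 0]]]}}

```text
clock: 3.53
position: [0.474, -0.2092, 0.0789]
ee_rot: [0.704, -0.07, -0.703, -0.069]
contact_force: [-2.8, 2.0, 13.9]
finger_gap: 0.0005
```

Rigid: 14 N with no movement, so this is a blanking plate. Next module, y=-50.

>>> {"api": "arm_command", "payload": {"deltas": [[[-4, 0, 0, 0], [-6, 0, 0, 0], [0, -20, 0, 0], [0, -20, 0, 0], [0, -10, 0, 0], [4, 0, 0, 0], [3, 0, 0, 0], [0, 0, 0, 0]]]}}

```text
clock: 4.2
position: [0.4835, -0.1606, 0.0794]
ee_rot: [-0.703, 0.07, 0.704, 0.07]
contact_force: [0.4, -1.0, -0.4]
finger_gap: 0.0007
```

Run:
```python
from h import *
R=go(box2w(-.0375,-.05,.0565))
```

```text
tip [ 0.4835 -0.1606  0.0574] F [ 0.39 -1.03 -0.4 ] shift mm [0.9 0.4 0.2]
```

>>> {"api": "arm_command", "payload": {"deltas": [[[1, 0, 0, 0], [1, 0, 0, 0], [0, 0, 0, 0]]]}}

```text
clock: 4.45
position: [0.4836, -0.161, 0.0789]
ee_rot: [0.704, -0.07, -0.703, -0.07]
contact_force: [-1.3, 2.1, 8.9]
finger_gap: 0.0009
```

Also rigid (8.9 N, no movement). Next, y=0.

>>> {"api": "arm_command", "payload": {"deltas": [[[-4, 0, 0, 0], [-5, 0, 0, 0], [0, -20, 0, 0], [0, -20, 0, 0], [0, -10, 0, 0], [4, 0, 0, 0], [3, 0, 0, 0], [0, 0, 0, 0]]]}}

```text
clock: 5.12
position: [0.4932, -0.1117, 0.0794]
ee_rot: [-0.703, 0.07, 0.704, 0.07]
contact_force: [0.5, -0.4, -0.7]
finger_gap: 0.0008
```

>>> {"api": "arm_command", "payload": {"deltas": [[[1, 0, 0, 0], [1, 0, 0, 0], [0, 0, 0, 0]]]}}

```text
clock: 5.37
position: [0.4934, -0.1119, 0.0789]
ee_rot: [0.704, -0.07, -0.704, -0.07]
contact_force: [-0.4, -0.3, 9.4]
finger_gap: 0.0004
```

Rigid. Next, y=+50.

>>> {"api": "arm_command", "payload": {"deltas": [[[-4, 0, 0, 0], [-5, 0, 0, 0], [0, -20, 0, 0], [0, -20, 0, 0], [0, -10, 0, 0], [4, 0, 0, 0], [3, 0, 0, 0], [0, 0, 0, 0]]]}}

```text
clock: 6.03
position: [0.5029, -0.0626, 0.0794]
ee_rot: [-0.703, 0.07, 0.704, 0.07]
contact_force: [1.0, -0.4, -0.1]
finger_gap: 0.0007
```

>>> {"api": "arm_command", "payload": {"deltas": [[[1, 0, 0, 0], [1, 0, 0, 0], [0, 0, 0, 0]]]}}

```text
clock: 6.28
position: [0.5031, -0.0628, 0.078]
ee_rot: [-0.704, 0.07, 0.704, 0.07]
contact_force: [-0.9, -0.9, 1.8]
finger_gap: 0.0006
```

This one gives: it went 0.9 mm below the plates at 1.8 N. I'll press it in.

>>> {"api": "arm_command", "payload": {"deltas": [[[1, 0, 0, 0], [1, 0, 0, 0], [1, 0, 0, 0], [0.7, 0, 0, 0], [0, 0, 0, 0], [0, 0, 0, 0]]]}}

```text
clock: 6.78
position: [0.5034, -0.0623, 0.0745]
ee_rot: [0.704, -0.07, -0.704, -0.07]
contact_force: [-1.9, -3.1, 4.6]
finger_gap: 0.0005
```

>>> {"api": "arm_command", "payload": {"deltas": [[[0, 0, 0, 0], [0, 0, 0, 0], [0, 0, 0, 0], [0, 0, 0, 0], [0, 0, 0, 0], [0, 0, 0, 0], [0, 0, 0, 0], [0, 0, 0, 0], [0, 0, 0, 0]]]}}

```text
clock: 7.53
position: [0.5034, -0.0622, 0.0744]
ee_rot: [0.704, -0.07, -0.703, -0.07]
contact_force: [-1.6, -2.9, 4.4]
finger_gap: 0.0005
```

Run:
```python
from h import *
a=arm.camera("wrist")[:,:,::-1];b=arm.camera("scene")[:,:,::-1];cv2.imwrite("pics/w2.png",a);cv2.imwrite("pics/s2.png",b)
go(box2w(-.0375,.05,.06))
```

```text
tip [ 0.5034 -0.0622  0.0524] F [-1.14 -3.64  3.78] shift mm [-7.6  0.8  0.7]
```

View pics/w2.png

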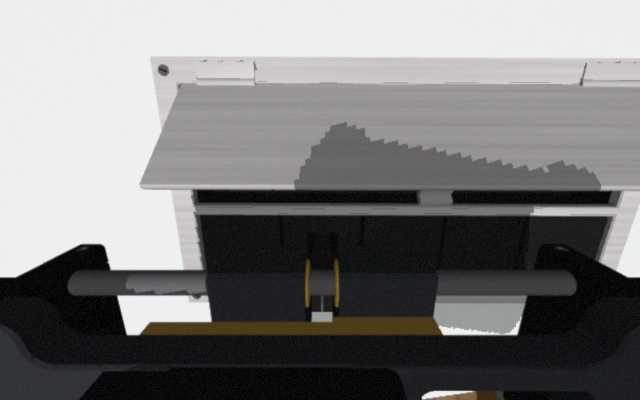

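View pics/s2.png

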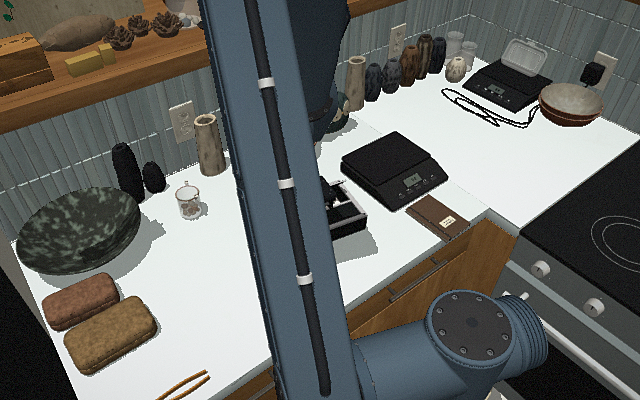

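The wrist view shows the flap sprung up, its edge running across row ~188 with the open well below it. I'll estimate the angle, then lift straight up.

>>> {"api": "arm_command", "payload": {"deltas": [[[-3, 0, 0, 0], [-8, 0, 0, 0], [-12, 0, 0, 0], [-12, 0, 0, 0], [-6, 0, 0, 0], [-1, 15, 0, 0], [0, 20, 0, 0], [0, 15, 0, 0], [0, 0, 0, 0], [0, 0, 0, 0]]]}}

```text
clock: 8.47
position: [0.4931, -0.1111, 0.1163]
ee_rot: [-0.703, 0.07, 0.704, 0.071]
contact_force: [-0.3, -0.2, -0.0]
finger_gap: 0.0004
```

Run:
```python
from h import *
R=go(box2w(.0,.0,.095));o=arm.get_obs()
cv2.imwrite("pics/w3.png",arm.camera("wrist")[:,:,::-1])
T=np.eye(4);T[:3,:3]=R;T[:3,3]=o["position"];T=T@arm.camera_model("wrist")["mount"]
for th in (.8,.9,1,1.1,1.2,1.3,1.6,1.75):
  print(th,[np.round(proj("wrist",box2w(.06-.066*np.cos(th),y,.056+.066*np.sin(th)),T)) for y in(.124,-.124)])
```

```text
tip [ 0.4931 -0.1111  0.0943] F [-0.29 -0.2  -0.04] shift mm [ -0.7   0.7 -37.5]
0.8 [array([100., 174.]), array([543., 172.])]
0.9 [array([ 91., 167.]), array([551., 165.])]
1 [array([ 83., 158.]), array([560., 155.])]
1.1 [array([ 75., 147.]), array([568., 145.])]
1.2 [array([ 67., 135.]), array([576., 133.])]
1.3 [array([ 59., 122.]), array([583., 119.])]
1.6 [array([42., 76.]), array([600.,  73.])]
1.75 [array([38., 52.]), array([604.,  49.])]
```

View pics/w3.png

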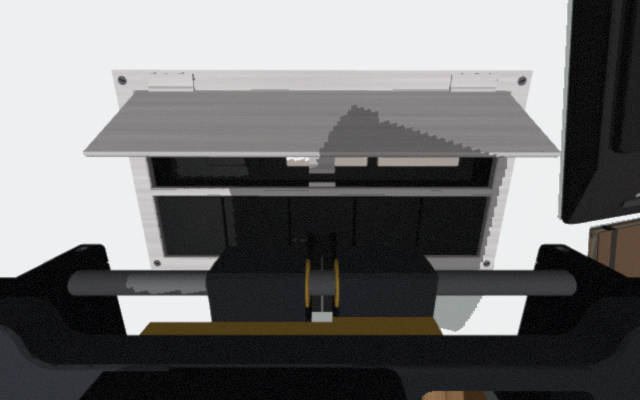

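The flap edge is at row ~154, so the angle is about 1.0 rad, and the release looks flush again. I'll push in +x of the box, which is tool -z.

>>> {"api": "arm_command", "payload": {"deltas": [[[-2, 0, -8, 0], [0, 0, -12, 0], [0, 0, -10, 0], [0, 0, -6, 0], [0, 0, -5, 0], [0, 0, -5, 0], [0, 0, -5, 0], [0, 0, -5, 0], [0, 0, -5, 0], [0, 0, -5, 0], [0, 0, 0, 0]]]}}

```text
clock: 9.43
position: [0.5596, -0.1246, 0.1185]
ee_rot: [0.704, -0.07, -0.703, -0.07]
contact_force: [0.9, -0.0, 0.9]
finger_gap: 0.0005
```

>>> {"api": "arm_command", "payload": {"deltas": [[[0, 0, -4, 0], [0, 0, -4, 0], [0, 0, -4, 0], [0, 0, -3, 0], [0, 0, 0, 0]]]}}

```text
clock: 9.85
position: [0.5739, -0.1274, 0.1185]
ee_rot: [0.704, -0.07, -0.703, -0.07]
contact_force: [-0.3, -0.3, -0.6]
finger_gap: 0.0004
```

Run:
```python
from h import *
R=go(box2w(.054,.0,.096));o=arm.get_obs()
cv2.imwrite("pics/w4.png",arm.camera("wrist")[:,:,::-1])
T=np.eye(4);T[:3,:3]=R;T[:3,3]=o["position"];T=T@arm.camera_model("wrist")["mount"]
for th in (1.3,1.4,1.5,1.6,1.7,1.75):
  print(th,[np.round(proj("wrist",box2w(.06-.066*np.cos(th),y,.056+.066*np.sin(th)),T)) for y in(.124,-.124)])
```

```text
tip [ 0.5739 -0.1274  0.0965] F [-0.27 -0.26 -0.57] shift mm [ 0.5  0.5 -9.1]
1.3 [array([103., 273.]), array([540., 271.])]
1.4 [array([ 98., 264.]), array([544., 263.])]
1.5 [array([ 94., 254.]), array([548., 252.])]
1.6 [array([ 91., 243.]), array([551., 242.])]
1.7 [array([ 89., 231.]), array([553., 230.])]
1.75 [array([ 88., 225.]), array([554., 224.])]
```

View pics/w4.png

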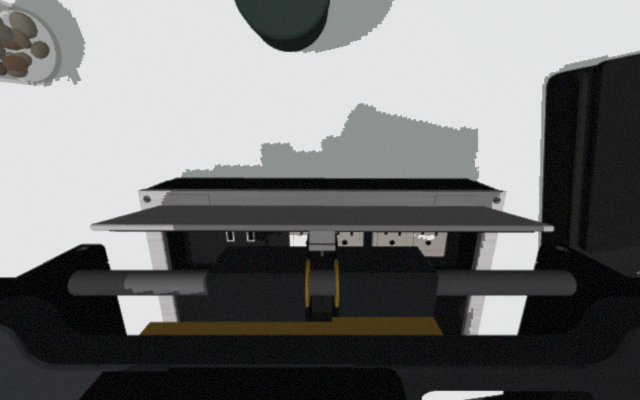

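The edge is at row ~229, so the angle is already about 1.7 rad. I'll keep going until I feel the stop.

>>> {"api": "arm_command", "payload": {"deltas": [[[0, 0, -2, 0], [0, 0, -2, 0], [0, 0, 0, 0]]]}}

```text
clock: 10.15
position: [0.5766, -0.1277, 0.1183]
ee_rot: [-0.703, 0.07, 0.704, 0.07]
contact_force: [-0.9, 0.2, -0.1]
finger_gap: 0.0005
```

>>> {"api": "arm_command", "payload": {"deltas": [[[0, 0, -1.5, 0], [0, 0, -1, 0], [0, 0, 0, 0]]]}}

```text
clock: 10.4
position: [0.5771, -0.1277, 0.1181]
ee_rot: [-0.702, 0.069, 0.706, 0.07]
contact_force: [-5.6, 0.5, 2.3]
finger_gap: 0.0004
```

>>> {"api": "arm_command", "payload": {"deltas": [[[0, 0, -1, 0], [0, 0, -1, 0], [0, 0, 0, 0]]]}}

```text
clock: 10.65
position: [0.5773, -0.1278, 0.1181]
ee_rot: [-0.7, 0.069, 0.707, 0.07]
contact_force: [-9.1, 0.6, 6.1]
finger_gap: 0.0004
```

The finger is firmly on the stop: the force rises with no further movement. I'll back off and up, clear of everything, and check.

>>> {"api": "arm_command", "payload": {"deltas": [[[0, 0, 6, 0], [0, 0, 15, 0], [0, 0, 30, 0], [0, 0, 30, 0], [-15, 0, 20, 0], [-30, 0, 0, 0], [-30, 0, 0, 0], [-30, 0, 0, 0], [-15, 0, 0, 0], [0, 0, 0, 0], [0, 0, 0, 0]]]}}

```text
clock: 11.57
position: [0.483, -0.1092, 0.2392]
ee_rot: [0.705, -0.07, -0.702, -0.069]
contact_force: [0.1, 0.0, -1.3]
finger_gap: 0.0
```

Run:
```python
from h import *
R=go(box2w(.054,.0,.096));o=arm.get_obs()
cv2.imwrite("pics/w5.png",arm.camera("wrist")[:,:,::-1]);cv2.imwrite("pics/t5.png",arm.camera("top")[:,:,::-1])
T=np.eye(4);T[:3,:3]=R;T[:3,3]=o["position"];T=T@arm.camera_model("wrist")["mount"]
for th in (1.4,1.5,1.6,1.7,1.75,1.8):
  print(th,[np.round(proj("wrist",box2w(.06-.066*np.cos(th),y,.056+.066*np.sin(th)),T)) for y in(.124,-.124)])
```

```text
tip [ 0.4831 -0.1093  0.2172] F [ 0.1   0.01 -1.33] shift mm [ 121.6    0.4 -101.1]
1.4 [array([180., 101.]), array([462., 100.])]
1.5 [array([178.,  93.]), array([464.,  92.])]
1.6 [array([177.,  85.]), array([465.,  84.])]
1.7 [array([176.,  76.]), array([466.,  76.])]
1.75 [array([176.,  72.]), array([466.,  72.])]
1.8 [array([176.,  68.]), array([466.,  68.])]
```

View pics/w5.png

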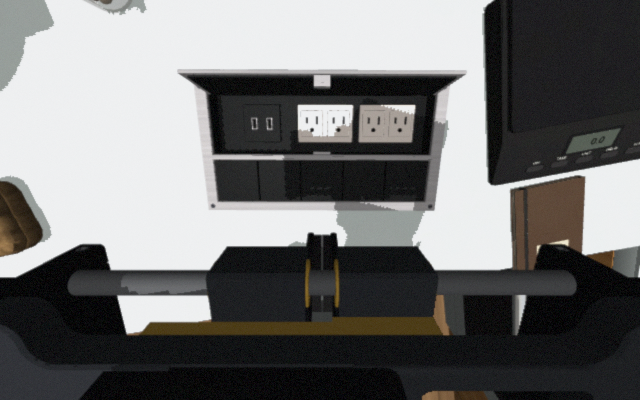

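View pics/t5.png

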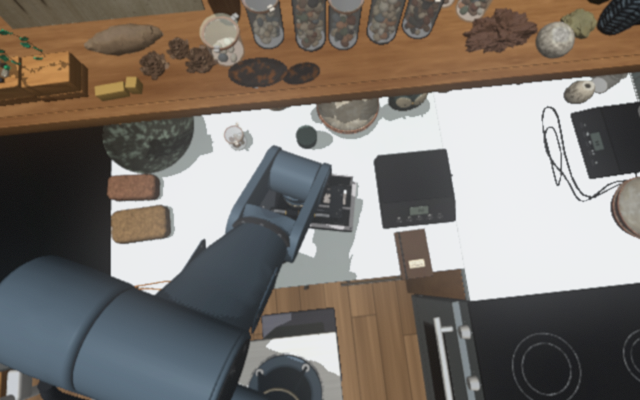

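The flap edge is at row ~72, so it stands at about 1.75 rad. The strip is flush, and the scale, notebook, jar and tin sit at their original pixels. Handing in.

```bash
python3 -c "
from workcell import arm
print(arm.hand_in())"
```

```text
the job is handed in; nothing more can be done
None
```

The socket box is open: the flap stands right back at its stop, and I handed the job in at about 11.7 s. The hand-in gives no verdict.

- **Release:** I felt the modules at y = -100, -50 and 0 mm, pressing up to 14 N, and all three were rigid. The one at y = +50 mm gave at about 2 N. I pressed it in about 4.4 mm at under 5 N and the flap sprang up to about 1.0 rad. I did not touch the fifth module.
- **Flap:** I pushed it back with the fingertip until the force rose to about 11 N with no further movement, then withdrew.
- **Last checks:**
  - In the last wrist picture the flap edge lies where about 1.75 rad predicts.
  - The release looks flush, judged by eye only.
  - The scale, notebook, jar and tin look unmoved in the top view, also by eye.
  - The arm is clear of everything.
- **Disagreements:** The first fit of the box's outer corners was off by up to about 4.5 mm. I relied mainly on the strip corners instead, which fitted within about 1.5 mm. No check failed.

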